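# Trim the lathe speed controller with a plastic tuning tool

## Task

Take the white plastic tuning tool out of the wooden tool block, seat its blade fully in the slotted brass trimmer screw inside the black collar of the grey speed control box and turn the screw clockwise until the thin meter needle lies over the short set hand. Press only lightly: the trimmer is fragile and cracks under a hard push. Then put the tool back, upright and fully down, in the hole it came from, and leave everything else where it is.

Things in the scene. Friction and masses are not known exactly. Their poses are not given: they have to be found in the camera images.
- tool_grip (a point): Centre (half-way up) of the square handle, 18 x 18 mm, 66 mm tall, of the white plastic tuning tool (about 45 g), which stands blade down in one of the block's holes, the handle's underside resting on the block's top. z points up along the tool; the handle's sides are parallel to x and y. The blade's end lies 79 mm below this point.
- tool_tip (a point): Middle of the blade's end of the tuning tool; axes as tool_grip. The flat blade is 6 mm long, 10 mm wide along the tool's x axis and 3 mm thick along y; above it a round shank 12 mm in diameter and 40 mm long (its foot tapered to 9.2 mm over 5 mm) runs up to the handle.
- block: Fixed wooden tool block, 56 (x) x 190 (y) x 55 mm tall, origin at the centre of its underside. Three round upright holes 14 mm in diameter, 50 mm deep, chamfered 2 mm, in its top at y = -65, 0 and +65 mm; one holds the tuning tool, one the awl, one is empty.
- collar_mouth (a point): Point fixed to the control box: centre of the mouth of the black square guide collar (36 x 36 mm, 26 mm tall, top 76 mm above the bench). Axes are those of the box, z up. Its upright round bore is 13.3 mm in diameter, the mouth chamfered 2 mm; the brass trimmer screw lies in it.
- screw_face (a point): Point fixed to the box (it does not turn with the screw): centre of the screw's face at rest, 14 mm below the mouth. The screw is 13 mm across and sprung: about 1.6 N starts it sinking, then 2 N per mm. Sunk over 2.7 mm (some 7 N) it cracks. A blade not in line with the slot stands on this face; when it comes into line the push vanishes and it can go 5 mm deeper.
- slot_floor (a point): Point fixed to the box: middle of the slot's floor at rest, 19 mm below the mouth; the slot is 4.4 mm wide, 5 mm deep, right across the face. Its direction is not measured: with joint needle at n it lies at n - 0.6 rad, give or take 0.85, counter-clockwise from the box's x axis. The screw turns about the bore's axis against 0.04 N m of friction and stays where left.
- housing: Grey speed control box, fixed, 140 (x) x 200 (y) x 50 mm tall, origin at the centre of its underside. On top: the collar at x -15, y -55 mm; a small knob at x +45, y -55, 14 mm tall; a round meter 88 mm across, face up, at x +5, y +42; a 10 mm stud at x -50, y +40. Sideways and turning forces of the tool in the collar must stay under 40 N in all.
- screw_head (a joint): How far the sprung screw stands above its rest height (m): 0 at rest, negative when pushed down, solid at -3 mm.
- needle (a joint): Angle (rad) of the long thin black meter needle, counter-clockwise from the box's x axis seen from above. It turns with the screw by the same angle in the same sense. At the start it is 0.5 to 1.3 rad counter-clockwise of the set hand.
- set_hand (a joint): Angle (rad) of the short broad aluminium set hand of the meter, same zero and sense. It stays put.
- needle_tip (a point): Point on the needle 30 mm from its pivot.
- set_tip (a point): Point on the set hand 30 mm from the same pivot.
- awl_mid (a point): Awl with a round turned wooden handle, 22 to 26 mm thick, its top 54 mm above the block, standing in another hole of the block; this point lies on the handle. Bystander.
- sanding_block: Cork sanding block 90 x 42 x 32 mm, origin under its centre. Bystander.
- mallet: Wooden mallet lying down, head 110 x 72 mm, 72 mm tall. Bystander.
- tape_measure: Yellow tape measure 66 x 36 x 62 mm. Bystander.
- glue: White glue jar, 80 mm across, 110 mm tall. Bystander.
- mug: White mug, 82 mm across, 90 mm tall. Bystander.
- offcut: Pale wooden offcut 160 x 60 x 22 mm. Bystander.
- chisel: Wood chisel, 240 mm long, lying down. Bystander.
Mind the look-alikes: they are no part of the job. What is meant by the part that bears tool_grip is not green, orange or pink, and is the smaller of those in its own colour.

How it is judged:
On the way, in this order (a step that is already met when the one before it is completed fails the run):
1. the tool's blade is seated in the screw's slot (horizontal distance between tool_tip and collar_mouth below 0.003 m and z of tool_tip in the frame of collar_mouth below -0.0173 m), for 0.1 s.
2. with the blade in the slot, the needle is brought over the set hand (horizontal distance between tool_tip and collar_mouth below 0.003 m and z of tool_tip in the frame of collar_mouth below -0.0155 m and horizontal distance between needle_tip and set_tip below 0.003 m), for 0.2 s.
At the end, for the whole second after the job is handed in: The needle rests over the set hand (tips within 3 mm at 30 mm radius, about 0.1 rad) and the tuning tool stands released, upright within 0.1 rad, fully down in the hole it came from (handle centre within 6 mm of its start) (horizontal distance between needle_tip and set_tip below 0.003 m and velocity of joint needle between -0.05 and 0.05 rad/s and distance of tool_grip from where it was at the start of the episode below 0.006 m and angle between tool_grip's own z axis and vertical below 0.1 rad); the robot touches nothing.
It fails at once if the trimmer screw is pushed down more than 2.7 mm into its spring (about 7 N) and cracks (value of joint screw_head below -0.0027 m).
It fails at once if the tool pushes on the control box, collar or trimmer with more than 40 N (contact force between tool and housing above 40 N).
It fails at once if the robot itself presses on the control box with more than 5 N (contact force between any of the fingers, the arm and housing above 5 N).
It fails at once if a bystander is moved more than 15 mm (distance of any of awl_mid, sanding_block, mallet, tape_measure, glue, mug, offcut, chisel from where it was at the start of the episode above 0.015 m).
It also fails if it takes over 67 s, if anything falls off the work surface, if the arm or the gripper's body presses on something with over 40 N, if the wrist force passes 120 N, or if a joint passes its speed limit or range.

## Robot

A 6-joint arm with a two-finger parallel gripper is mounted at the origin on the work surface. World frame = base frame: x ahead of the robot, y to its left, z up, the work surface at z = 0. Lengths are in m, angles in rad, forces in N, time in s.
With the tool pointing down it reaches from about 0.3 to 0.775 m from the base axis. Payload 14.6 kg.
Tool frame: the origin (TCP) lies midway between the tips of the shut fingers; the grasp point (between the pads) lies 19 mm behind it; z points along the fingers, y is the direction in which the jaws open and shut (so a half turn about z gives the same grasp; the last joint's range is limited). The gripper opens to 94 mm and grips with 3 to 60 N. Pads are 16 mm wide; open, the fingers measure 119 mm over their backs; the gripper's body (75 mm by 177 mm) begins 78 mm behind the grasp point.
Start: joints at [1.26, 0.3, 1.521, -0, 1.321, -0.067], TCP at [0.133, 0.534, 0.205] pointing down, gripper open.
Joint ranges: [-3.03, 3.03], [-0.79, 2.21], [0.23, 2.52], [-1.04, 4.18], [0, 3.07], [-2.55, 2.55]. Speed limits (rad/s): [2.22, 2.22, 2.57, 3.14, 3.14, 3.14].

## Interface

Orientations are given as [roll, pitch, yaw] about the fixed x, y, z axes, in that order (R = Rz(yaw) Ry(pitch) Rx(roll)).
In Python, from station import readout, imaging, job gives the robot as it stands.
- The arm moves only by the tool arm_command, never from a script. Its argument "increments" is a list of rows, each an object with "gripper": the opening, from 0 (shut) to 1 (fully open); "slide": the shift along the world's x, y, z in m, a list of three; "yaw": the turn about the world's z in rad. A call has 1 to 8 rows; each row is the pose to reach, as a shift and turn from the pose commanded when the call began; what a row does not reach only later rows make up. A row lasts 1/8 s, in which the tool goes at most 62.5 mm and 10.7 degrees, less where a joint would pass 70% of its speed; a pose out of reach is approached as far as the arm can. A call with a gripper value outside its range is refused whole. The fingers move at their own pace and stop on an object; "grip_force" is the grip in N (left out, the last holds). Time passes only in rows, so rows that repeat a pose let the fingers close. It gives the time, the measured TCP pose, the force and the opening at its end, in the units of the state.
- readout.get_obs(): the state, without advancing time (a new reading comes with each control period).
- imaging.camera(name): name is "scene" or "top"; returns a dict with "color" (480x640x3 uint8, red, green, blue), "mtx" (3x3 intrinsics, pixels), "rvec" (rotation vector, rad) and "tvec" (3), from world to camera coordinates, as OpenCV has them. Camera axes: x right, y down, z forward; pixel columns grow to the right and rows downward; lengths in m; the calibration is good to about 2 mm. A picture is of the moment at which its call begins. There is no depth.
- job.hand_in(): hands the job in, once; it reports no verdict.
The state is a dict: "time_s": time; "qpos": joint angles; "joint_vel": joint speeds; "tau": joint torques, N m; "ee_pos": TCP position; "eef_rot": TCP orientation; "force": force on the tool from outside, world axes, zero at the start; "moment": the same for the moment, N m; "grip_width": finger opening in m.
Only numpy, scipy, OpenCV 4.12 (cv2) and the standard library are available. Lean on these libraries where they do the work, as an engineer would, in place of code of your own. Each camera call takes 0.05 s, during which the arm holds its last target. There are 200 camera calls.

## Working session

There is one attempt and no reset: what is moved stays moved. The work goes in short steps, Python scripts to look and compute and a tool call to move; the robot and the scene stay as the last step left them, time stands still between calls to the robot, and variables do not carry over. Pictures are saved under pics/ and viewed, about 8 in all and at most 12, crops included, and the job is handed in when it is done.

Besides the shell and the picture viewer there is one more tool, called after "Request:" in YAML: its name, and indented under it one key for each argument. arm_command: Moves the arm, as the interface text tells. Its arguments: {"type":"object","properties":{"increments":{"type":"array","items":{"type":"object","properties":{"gripper":{"type":"number"},"slide":{"type":"array","items":{"type":"number"}},"yaw":{"type":"number"}}}},"grip_force":{"type":"number"}},"required":["increments"]}

```bash
mkdir -p pics; cat > h.py <<'E'
import numpy as np, cv2
from station import readout, imaging, job
def shot(n):
    d=imaging.camera(n); R=cv2.Rodrigues(np.array(d['rvec'],float))[0]
    return d['color'],np.array(d['mtx'],float),R,np.array(d['tvec'],float).ravel()
def ray(c,px,z):
    _,K,R,t=c; o=-R.T@t; v=R.T@np.linalg.inv(K)@np.array([px[0],px[1],1.]); return o+v*(z-o[2])/v[2]
def proj(c,P):
    _,K,R,t=c; p=K@(R@np.array(P,float)+t); return p[:2]/p[2]
def save(im,n): cv2.imwrite(n,cv2.cvtColor(im,cv2.COLOR_RGB2BGR))
E
python3 - <<'E'
from h import *
import pickle
print(readout.get_obs())
for n in('scene','top'):
    c=shot(n); save(c[0],f'pics/{n}0.png'); pickle.dump(c,open(n+'0.pkl','wb')); print(n,-c[2].T@c[3],c[2][2])
E
```

```text
{'time_s': 0.0, 'qpos': array([ 1.26037952e+00,  3.00491745e-01,  1.52158386e+00, -1.14531946e-05,
        1.32070239e+00, -6.65811124e-02]), 'joint_vel': array([ 0.00139506,  0.00028374, -0.00104692, -0.00154527,  0.00128778,
       -0.00078578]), 'tau': array([ 8.68250027e-05, -5.31822145e+01, -3.52728903e+01,  7.07405386e-02,
        2.44486704e-02, -3.44490729e-05]), 'ee_pos': array([0.13269904, 0.53347817, 0.20487383]), 'eef_rot': array([-3.14040921e+00, -6.77937152e-05,  2.89775976e+00]), 'force': array([-0.36302075, -0.63990231,  0.37295326]), 'moment': array([-0.02169339, -0.0181631 ,  0.05659821]), 'grip_width': 0.09413268118606348}
scene [ 1.2671795  -0.48200366  0.81141931] [-0.64208687  0.43649672 -0.63023413]
top [0.34208085 0.00873235 1.5152303 ] [ 0.15749933 -0.00605067 -0.98750056]
```

View pics/top0.png

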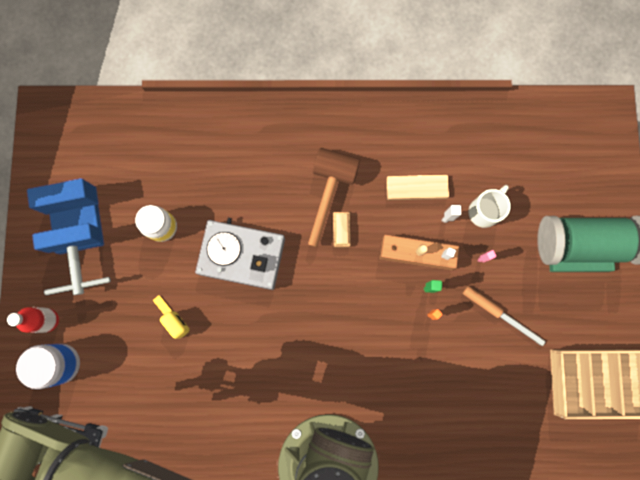

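View pics/scene0.png

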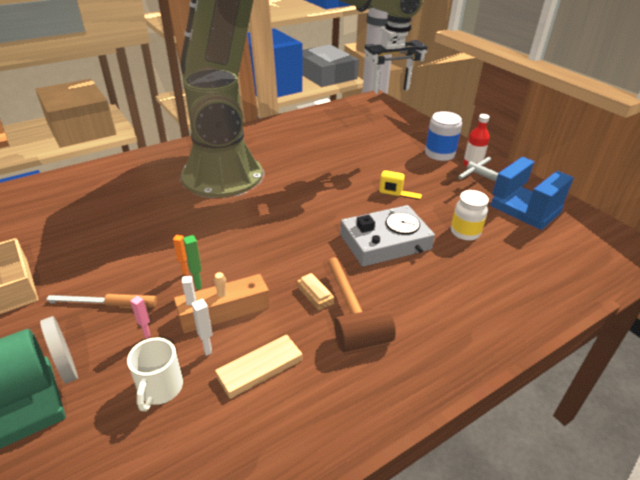

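```bash
python3 - <<'E'
from h import *
import pickle
T=pickle.load(open('top0.pkl','rb')); S=pickle.load(open('scene0.pkl','rb'))
def crop(c,x,y,w,h): return cv2.resize(c[0][y:y+h,x:x+w],(400,300),interpolation=cv2.INTER_CUBIC)
m=np.vstack([np.hstack([crop(T,375,190,128,96),crop(S,130,225,160,120)]),np.hstack([crop(T,190,210,104,78),crop(S,335,195,104,78)])])
save(m,'pics/m1.png')
E
```

```text
(no output)
```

View pics/m1.png

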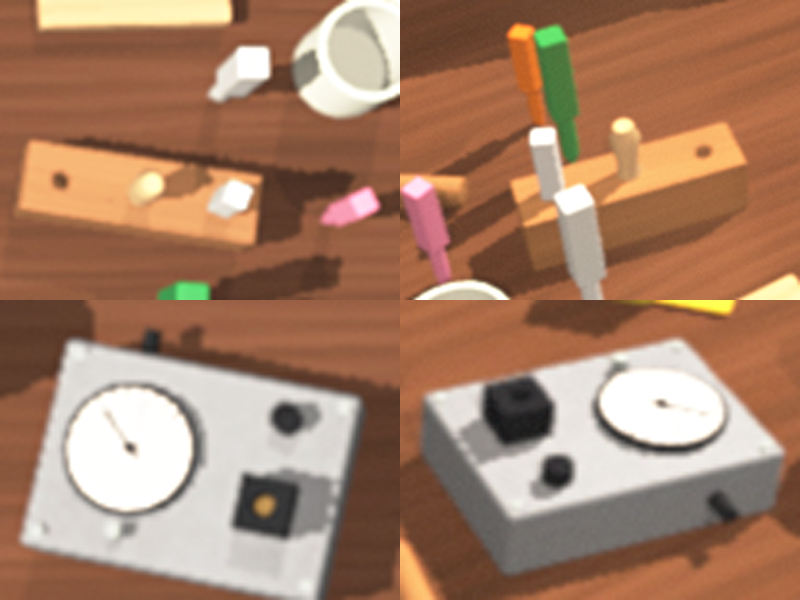

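Two white ones: in the block at top (450,252), smaller; standing apart at top (456,210), larger. The one in the block is the smaller white, so that is the tool. The empty hole is at the left end and the awl in the middle. Now measuring.

```bash
cat > meas.py <<'E'
from h import *
import pickle
T=pickle.load(open('top0.pkl','rb')); S=pickle.load(open('scene0.pkl','rb'))
def big(mask,box):
    x,y,w,h=box; m=np.zeros(mask.shape,np.uint8); m[y:y+h,x:x+w]=mask[y:y+h,x:x+w]
    cs,_=cv2.findContours(m,cv2.RETR_EXTERNAL,cv2.CHAIN_APPROX_NONE); return max(cs,key=cv2.contourArea)
def cen(c): M=cv2.moments(c); return np.array([M['m10'],M['m01']])/M['m00']
hT=cv2.cvtColor(T[0],cv2.COLOR_RGB2HSV); hS=cv2.cvtColor(S[0],cv2.COLOR_RGB2HSV)
def rect(c,img,z):
    P=np.float32([ray(img,p[0],z)[:2] for p in c]); r=cv2.minAreaRect(P); return np.round(r[0],4),np.round(r[1],4),round(np.radians(r[2]),3),np.round(cv2.boxPoints(r),4).tolist()
if __name__=='__main__':
    # tool white: print V, S values around
    for h,bx in((hT,(438,243,24,18)),(hS,(178,272,26,40))):
        x,y,w,hh=bx
        for r in range(y,y+hh,1 if h is hT else 2): print(r,' '.join('%3d'%(h[r,q,2] if h[r,q,1]<90 else 0) for q in range(x,x+w)))
    g=((hT[...,1]<60)&(hT[...,2]>110)).astype(np.uint8)
    g=cv2.morphologyEx(g,cv2.MORPH_CLOSE,np.ones((15,15)))
    c=big(g,(185,205,110,90)); print('housing',rect(c,T,.05))
    d=((hT[...,2]<75)).astype(np.uint8); c=big(d,(248,250,22,24)); print('collar',rect(c,T,.076),cv2.boundingRect(c))
    b=((hT[...,1]>110)&(hT[...,2]>90)).astype(np.uint8); c=big(b,(252,254,16,16)); print('brass',cen(c),ray(T,cen(c),.062),cv2.contourArea(c))
    b=((hT[...,0]<20)&(hT[...,1]>110)&(hT[...,2]>165)).astype(np.uint8); c=big(b,(375,230,92,45)); print('block',rect(c,T,.055),cv2.contourArea(c))
    C=np.array([.25,.25]); 
E
python3 meas.py
```

```text
243   0   0   0   0   0   0   0   0   0   0   0   0   0   0   0   0   0   0   0   0   0   0   0   0
244   0   0   0   0   0   0   0   0   0   0   0   0   0   0   0   0   0   0   0   0   0   0   0   0
245   0   0   0   0   0   0   0   0   0   0   0   0   0   0   0   0   0   0   0   0   0   0   0   0
246   0   0   0   0   0   0   0   0   0   0   0   0   0   0   0   0   0   0   0   0   0   0   0   0
247   0   0   0   0   0   0   0   0   0   0   0 249 248   0   0   0   0   0   0   0   0   0   0   0
248   0   0   0   0   0   0   0   0   0 235 249 255 255 253 247   0   0   0   0   0   0   0   0   0
249   0   0   0   0   0   0   0   0 234 241 255 255 255 255 255 250 236   0   0   0   0   0   0   0
250   0   0   0   0   0   0 232 228 233 250 255 255 255 255 255 255 255 234   0   0   0   0   0   0
251   0   0   0   0   0   0 227 224 237 255 255 255 255 255 255 255 255 242   0   0   0   0   0   0
252   0   0   0   0   0 232 224 227 246 255 255 255 255 255 255 255 255 220   0   0   0   0   0   0
253   0   0   0   0 236 228 225 234 252 255 255 255 255 255 255 255 250   0   0   0   0   0   0   0

[... 3015 characters left out ...]
1118164], [0.6158999800682068, 0.3068000078201294], [0.47589999437332153, 0.335999995470047]])
collar (array([0.4991, 0.1697]), array([0.0344, 0.0327]), np.float64(1.369), [[0.4796000123023987, 0.15620000660419464], [0.5116999745368958, 0.14959999918937683], [0.5185999870300293, 0.18330000340938568], [0.48649999499320984, 0.18979999423027039]]) (251, 256, 16, 15)
brass [258.05747126 262.94252874] [0.50096609 0.17348555 0.062     ] 14.5
block (array([ 0.5299, -0.2333]), array([0.1943, 0.0613]), np.float64(1.406), [[0.4837999939918518, -0.32409998774528503], [0.5442000031471252, -0.334199994802475], [0.5760999917984009, -0.14249999821186066], [0.5156000256538391, -0.13249999284744263]]) 1509.0
```

```bash
python3 - <<'E'
from meas import *
m=((hT[...,1]<90)&(hT[...,2]>=241)).astype(np.uint8); cT=big(m,(440,243,20,17)); ys,xs=np.nonzero(m[243:260,444:458]); pT=np.array([xs.mean()+444,ys.mean()+243])
print(pT,cen(cT),ray(T,pT,.121)); print(rect(cT,T,.121))
m=((hS[...,1]<90)&(hS[...,2]>=235)).astype(np.uint8); ys,xs=np.nonzero(m[272:284,178:194]); pS=np.array([xs.mean()+178,ys.mean()+272])
print(pS,ray(S,pS,.121)); ys[:]
cS=big(m,(178,272,15,11)); print(rect(cS,S,.121))
PT=T[1]@np.c_[T[2],T[3]];PS=S[1]@np.c_[S[2],S[3]]
X=cv2.triangulatePoints(PT,PS,pT.reshape(2,1),pS.reshape(2,1)).ravel(); print('tri',X[:3]/X[3])
# rectified meters, box frame
a=-.206; c0=np.array([.5254,.223]); Rb=np.array([[np.cos(a),-np.sin(a)],[np.sin(a),np.cos(a)]])
piv=c0+Rb@[.005,.042]; print('pivot',piv)
out=[]
for I in (T,S):
    L=.05; src=[];dst=[]
    for u,v in((-L,-L),(L,-L),(L,L),(-L,L)):
        w=piv+Rb@[u,v]; src.append(proj(I,[*w,.056])); dst.append([(-v+L)*4000,(-u+L)*4000])  # x up,y left
    H=cv2.getPerspectiveTransform(np.float32(src),np.float32(dst)); im=cv2.warpPerspective(I[0],H,(400,400),flags=cv2.INTER_CUBIC)
    g=cv2.cvtColor(im,cv2.COLOR_RGB2GRAY); out.append(np.clip((g.astype(float)-120)*255/135,0,255).astype(np.uint8))
cv2.imwrite('pics/meter.png',np.hstack(out))
E
```

```text
[450.21212121 251.68181818] [450.24213836 251.65408805] [ 0.52057094 -0.29778319  0.121     ]
(array([ 0.5207, -0.2978]), array([0.0193, 0.0199]), np.float64(1.094), [[0.5074999928474426, -0.3018999993801117], [0.5252000093460083, -0.3109999895095825], [0.5339999794960022, -0.2937999963760376], [0.5163000226020813, -0.2847000062465668]])
[186.68656716 279.11940299] [ 0.51975916 -0.29759959  0.121     ]
(array([ 0.5194, -0.2973]), array([0.02  , 0.0175]), np.float64(1.014), [[0.5066999793052673, -0.3012000024318695], [0.5216000080108643, -0.31049999594688416], [0.5321999788284302, -0.29339998960494995], [0.517300009727478, -0.2842000126838684]])
tri [ 0.52047161 -0.29770023  0.12161913]
pivot [0.53888522 0.26308926]
```

View pics/meter.png

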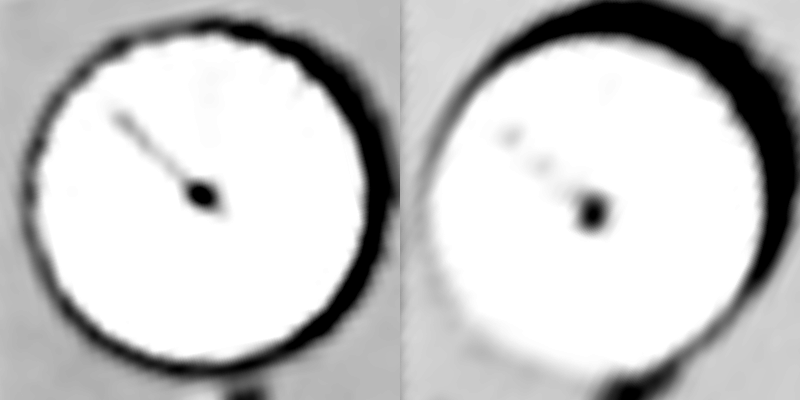

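Meter: needle runs from the hub (200,193) to (118,115), i.e. ≈0.81 rad in the box frame; the set hand is nearly washed out (faint shade around (207,90)). I'll stretch the near-white range numerically.

```bash
cat > meter.py <<'E'
from meas import *
a=-.206; c0=np.array([.5254,.223]); Rb=np.array([[np.cos(a),-np.sin(a)],[np.sin(a),np.cos(a)]])
piv=c0+Rb@[.005,.042]
def rectify(I,z=.056,L=.05):
    src=[];dst=[]
    for u,v in((-L,-L),(L,-L),(L,L),(-L,L)):
        w=piv+Rb@[u,v]; src.append(proj(I,[*w,z])); dst.append([(-v+L)*4000,(-u+L)*4000])
    H=cv2.getPerspectiveTransform(np.float32(src),np.float32(dst)); return cv2.warpPerspective(I[0],H,(400,400),flags=cv2.INTER_LINEAR)
def polar(im,hub,r0,r1,lo=-1.2,hi=1.6,step=.05):
    g=im.min(2).astype(np.float32); A=np.arange(lo,hi,step); r=np.arange(r0,r1,2.)
    X=hub[0]-np.outer(np.sin(A),r); Y=hub[1]-np.outer(np.cos(A),r)
    return A,cv2.remap(g,X.astype(np.float32),Y.astype(np.float32),cv2.INTER_LINEAR).mean(1)
E
python3 - <<'E'
from meter import *
out=[]
for I,hub in((T,(200,193)),(S,(192,212))):
    im=rectify(I); g=im.min(2).astype(float); out.append(np.clip((g-215)*255/40,0,255).astype(np.uint8))
    for r in((30,70),(70,110),(110,135)):
        A,v=polar(im,hub,*r); print(r,' '.join(f'{x:.2f}:{y:.0f}' for x,y in zip(A,v)))
cv2.imwrite('pics/meter2.png',np.hstack(out))
E
```

```text
(30, 70) -1.20:254 -1.15:254 -1.10:254 -1.05:254 -1.00:254 -0.95:254 -0.90:254 -0.85:254 -0.80:254 -0.75:254 -0.70:254 -0.65:254 -0.60:254 -0.55:254 -0.50:254 -0.45:254 -0.40:254 -0.35:254 -0.30:254 -0.25:254 -0.20:254 -0.15:254 -0.10:254 -0.05:254 0.00:254 0.05:254 0.10:254 0.15:254 0.20:254 0.25:254 0.30:254 0.35:254 0.40:253 0.45:251 0.50:250 0.55:247 0.60:243 0.65:238 0.70:232 0.75:226 0.80:222 0.85:222 0.90:224 0.95:229 1.00:236 1.05:242 1.10:246 1.15:250 1.20:252 1.25:253 1.30:254 1.35:254 1.40:254 1.45:254 1.50:254 1.55:254
(70, 110) -1.20:254 -1.15:254 -1.10:254 -1.05:254 -1.00:254 -0.95:254 -0.90:254 -0.85:254 -0.80:254 -0.75:254 -0.70:254 -0.65:254 -0.60:254 -0.55:254 -0.50:254 -0.45:254 -0.40:254 -0.35:254 -0.30:254 -0.25:253 -0.20:252 -0.15:252 -0.10:252 -0.05:252 0.00:252 0.05:253 0.10:254 0.15:254 0.20:254 0.25:254 0.30:254 0.35:254 0.40:254 0.45:255 0.50:255 0.55:255 0.60:253 0.65:247 0.70:236 0.75:219 0.80:208 0.85:210 0.90:223 0.95:238 1.00:249 1.05:253 1.10:255 1.15:254 1.20:254 1.25:254 1.30:254 1.35:254 1.40:254 1.45:254 1.50:254 1.55:254
(110, 135) -1.20:254 -1.1
[... 1427 characters left out ...]
0.70:246 0.75:242 0.80:239 0.85:238 0.90:240 0.95:244 1.00:248 1.05:251 1.10:253 1.15:254 1.20:255 1.25:255 1.30:255 1.35:255 1.40:255 1.45:255 1.50:255 1.55:255
(110, 135) -1.20:255 -1.15:255 -1.10:255 -1.05:255 -1.00:255 -0.95:255 -0.90:255 -0.85:255 -0.80:255 -0.75:255 -0.70:255 -0.65:255 -0.60:255 -0.55:255 -0.50:255 -0.45:255 -0.40:255 -0.35:255 -0.30:255 -0.25:254 -0.20:253 -0.15:252 -0.10:253 -0.05:254 0.00:254 0.05:255 0.10:255 0.15:255 0.20:255 0.25:255 0.30:255 0.35:255 0.40:255 0.45:255 0.50:255 0.55:254 0.60:252 0.65:250 0.70:248 0.75:243 0.80:239 0.85:237 0.90:241 0.95:247 1.00:252 1.05:254 1.10:254 1.15:255 1.20:255 1.25:255 1.30:255 1.35:255 1.40:254 1.45:254 1.50:255 1.55:255
```

View pics/meter2.png

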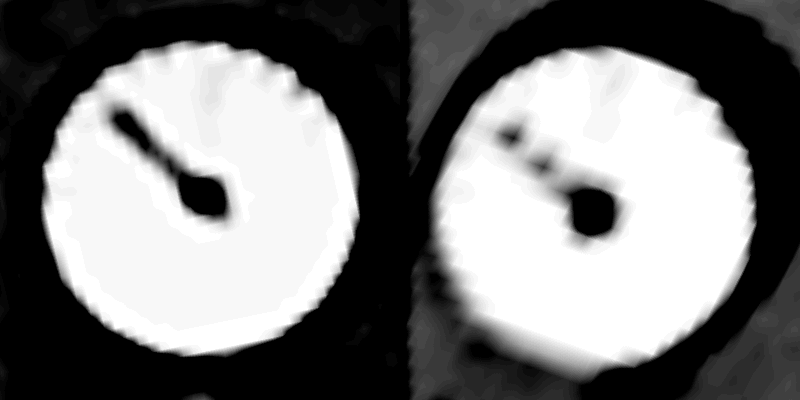

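Set hand: faint sector at (211,95) → ≈−0.11 rad (both views agree), needle ≈0.82; so about 0.93 rad clockwise. Tool triangulates to (0.520,−0.298), top 0.1216 (expected 0.121). Starting to move.

Request:
arm_command:
  increments:
    - {"slide":[0.025,-0.055,0.02],"yaw":-0.05,"gripper":0.45}
    - {"slide":[0.05,-0.11,0.04],"yaw":-0.1,"gripper":0.45}
    - {"slide":[0.075,-0.16,0.05],"yaw":-0.15,"gripper":0.45}
    - {"slide":[0.1,-0.215,0.05],"yaw":-0.2,"gripper":0.45}
    - {"slide":[0.125,-0.27,0.05],"yaw":-0.26,"gripper":0.45}
    - {"slide":[0.15,-0.32,0.05],"yaw":-0.26,"gripper":0.45}
    - {"slide":[0.175,-0.375,0.05],"yaw":-0.26,"gripper":0.45}
    - {"slide":[0.2,-0.43,0.05],"yaw":-0.26,"gripper":0.45}
  grip_force: 20

```text
time_s: 1.1
ee_pos: [0.333, 0.1019, 0.2555]
eef_rot: [3.141, 0.0, 2.638]
force: [0.8, 0.8, -0.6]
grip_width: 0.0424
```

```bash
python3 - <<'E'
from meas import *
PT=T[1]@np.c_[T[2],T[3]];PS=S[1]@np.c_[S[2],S[3]]
# crop->full: top faces
for n,a,b in(('white2',(375+255*.32,190+60*.32),(130+172*.4,225+200*.4)),('pink',(375+368*.32,190+203*.32),(130+17*.4,225+188*.4)),('green',(375+192*.32,190+291*.32),(130+152*.4,225+37*.4))):
    X=cv2.triangulatePoints(PT,PS,np.array(a).reshape(2,1),np.array(b).reshape(2,1)).ravel(); print(n,X[:3]/X[3])
E
```

```text
white2 [ 0.62102405 -0.31134875  0.14384929]
pink [ 0.51402225 -0.40100118  0.1122628 ]
green [ 0.44271939 -0.25501223  0.15159136]
```

Request:
arm_command:
  increments:
    - {"slide":[0.023,-0.05,0]}
    - {"slide":[0.047,-0.1,0]}
    - {"slide":[0.07,-0.15,0]}
    - {"slide":[0.094,-0.2,0]}
    - {"slide":[0.117,-0.25,0]}
    - {"slide":[0.14,-0.3,0]}
    - {"slide":[0.165,-0.355,0]}
    - {"slide":[0.187,-0.401,-0.02]}

```text
invalid input
```

Request:
arm_command:
  increments:
    - {"slide":[0,0,-0.03]}
    - {"slide":[0,0,-0.06]}
    - {"slide":[0,0,-0.06]}

```text
invalid input
```

```bash
python3 - <<'E'
from h import *
print(readout.get_obs()['ee_pos'],readout.get_obs()['eef_rot'])
a=shot('top');b=shot('scene')
m=np.hstack([cv2.resize(a[0][190:310,375:535],(400,300),interpolation=3),cv2.resize(b[0][195:315,110:270],(400,300),interpolation=3)]);save(m,'pics/app.png')
E
```

```text
[0.33301958 0.10186956 0.25552041] [3.14128063e+00 3.52004457e-04 2.63805847e+00]
```

View pics/app.png

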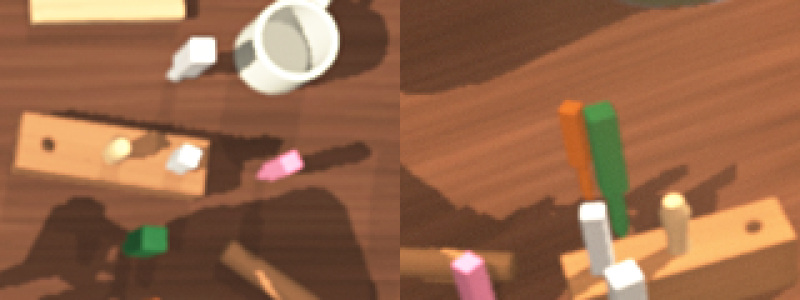

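The moves were refused because every row needs all its fields. The picture only shows the tool undisturbed at crop (185,158). Repeating with full rows.

Request:
arm_command:
  increments:
    - {"slide":[0.023,-0.05,0],"yaw":0,"gripper":0.45}
    - {"slide":[0.047,-0.1,0],"yaw":0,"gripper":0.45}
    - {"slide":[0.07,-0.15,0],"yaw":0,"gripper":0.45}
    - {"slide":[0.094,-0.2,0],"yaw":0,"gripper":0.45}
    - {"slide":[0.117,-0.25,0],"yaw":0,"gripper":0.45}
    - {"slide":[0.14,-0.3,0],"yaw":0,"gripper":0.45}
    - {"slide":[0.165,-0.355,0],"yaw":0,"gripper":0.45}
    - {"slide":[0.187,-0.401,-0.02],"yaw":0,"gripper":0.45}

```text
time_s: 2.2
ee_pos: [0.5212, -0.2987, 0.2359]
eef_rot: [-3.142, 0.002, 2.638]
force: [1.0, 0.7, 1.1]
grip_width: 0.042
```

Request:
arm_command:
  increments:
    - {"slide":[0,0,-0.03],"yaw":0,"gripper":0.45}
    - {"slide":[0,0,-0.06],"yaw":0,"gripper":0.45}
    - {"slide":[0,0,-0.06],"yaw":0,"gripper":0.45}

```text
time_s: 2.58
ee_pos: [0.5193, -0.296, 0.1733]
eef_rot: [3.141, -0.005, 2.638]
force: [0.4, -0.4, 0.8]
grip_width: 0.0422
```

```bash
python3 - <<'E'
from h import *
o=readout.get_obs();print(o['ee_pos'],o['eef_rot'],o['qpos'])
a=shot('top');b=shot('scene')
m=np.hstack([cv2.resize(a[0][190:310,375:535],(400,300),interpolation=3),cv2.resize(b[0][195:315,110:270],(400,300),interpolation=3)]);save(m,'pics/app2.png')
E
```

```text
[ 0.51931761 -0.29603656  0.17325461] [ 3.14117265 -0.00453751  2.63837655] [-5.79404859e-01  4.34939354e-01  1.41357031e+00  7.62436156e-05
  1.29763930e+00 -1.64700487e+00]
```

View pics/app2.png

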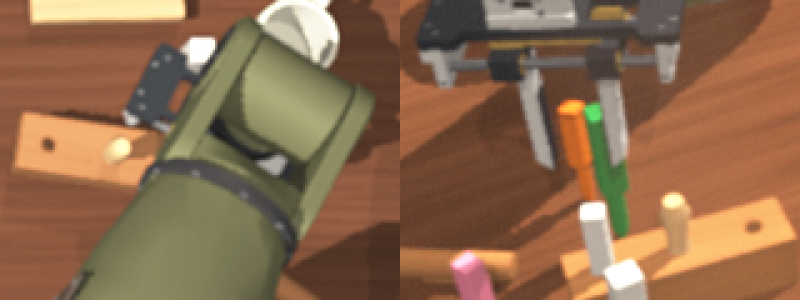

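The fingers straddle the tool line (finger tips at crop (545,163)/(617,160), handle top at (593,207)). Descending and gripping.

Request:
arm_command:
  increments:
    - {"slide":[0,0,-0.03],"yaw":0,"gripper":0.45}
    - {"slide":[0,0,-0.06],"yaw":0,"gripper":0.45}
    - {"slide":[0,0,-0.09],"yaw":0,"gripper":0.45}
    - {"slide":[0,0,-0.09],"yaw":0,"gripper":0.45}
    - {"slide":[0,0,-0.09],"yaw":0,"gripper":0}
    - {"slide":[0,0,-0.09],"yaw":0,"gripper":0}
    - {"slide":[0,0,-0.09],"yaw":0,"gripper":0}
    - {"slide":[0,0,-0.09],"yaw":0,"gripper":0}
  grip_force: 20

```text
time_s: 3.68
ee_pos: [0.52, -0.2979, 0.0865]
eef_rot: [-3.141, 0.002, 2.638]
force: [-1.8, -2.3, 5.3]
grip_width: 0.0179
```

Request:
arm_command:
  increments:
    - {"slide":[0,0,0],"yaw":0,"gripper":0}
    - {"slide":[0,0,0],"yaw":0,"gripper":0}

```text
time_s: 3.92
ee_pos: [0.52, -0.2979, 0.0865]
eef_rot: [-3.141, 0.002, 2.638]
force: [-1.8, -1.4, 6.7]
grip_width: 0.0179
```

Request:
arm_command:
  increments:
    - {"slide":[0,0,0.02],"yaw":0,"gripper":0}
    - {"slide":[0,0,0.04],"yaw":0,"gripper":0}
    - {"slide":[0,0,0.06],"yaw":0,"gripper":0}
    - {"slide":[0,0,0.09],"yaw":0,"gripper":0}
    - {"slide":[0,0,0.12],"yaw":0,"gripper":0}
    - {"slide":[0,0,0.12],"yaw":0,"gripper":0}
    - {"slide":[0,0,0.12],"yaw":0,"gripper":0}

```text
time_s: 4.8
ee_pos: [0.5195, -0.297, 0.2042]
eef_rot: [3.141, -0.001, 2.638]
force: [-0.2, 0.0, -0.4]
grip_width: 0.0183
```

```bash
python3 - <<'E'
from h import *
o=readout.get_obs();print(o['ee_pos'],o['eef_rot'],o['qpos'],o['force'],o['moment'],o['grip_width'])
b=shot('scene'); p=proj(b,o['ee_pos']-[0,0,.0775]); print(p)
x,y=int(p[0]),int(p[1]); m=cv2.resize(b[0][y-70:y+20,x-60:x+60],(800,600),interpolation=3);save(m,'pics/lift.png')
E
```

```text
[ 0.51946852 -0.29700238  0.20422489] [ 3.14136723e+00 -1.46324852e-03  2.63786231e+00] [-5.80637251e-01  4.10181661e-01  1.37543035e+00  1.14939184e-04
  1.35745689e+00 -1.64772748e+00] [-0.17042718  0.03632129 -0.40226374] [ 0.01531098  0.02186001 -0.03427773] 0.018266165597576198
[186.4896286  276.83870768]
```

View pics/lift.png

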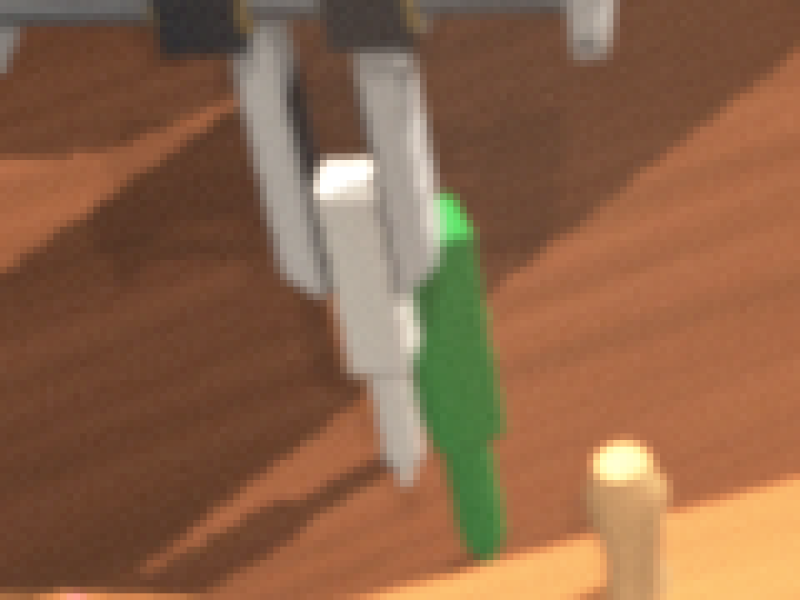

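Tool is held upright; tip at crop (405,485), and the foot looks narrow. I'll measure the blade's width along the rows.

```bash
python3 - <<'E'
from h import *
o=readout.get_obs()['ee_pos']; b=shot('scene'); h=cv2.cvtColor(b[0],cv2.COLOR_RGB2HSV)
for r in range(258,283): print(r,' '.join('%3d/%3d'%(h[r,q,1],h[r,q,2]) for q in range(178,196)))
for z in(.0775,.0715,.0665,.0315): print(z,proj(b,o-[0,0,z]),np.linalg.norm(proj(b,o-[0,0,z]+[.0025,.0097,0])-proj(b,o-[0,0,z]))/10,'px/mm')
E
```

```text
258  40/174  32/184  32/185  33/185  33/185  36/186  35/184  33/187  34/203  35/212  37/179  85/135 126/119 120/121 122/121 119/120 118/121 120/121
259  58/172  35/184  30/184  33/185  34/187  34/187  33/184  34/188  33/192  34/190  46/166  91/131 124/121 122/121 121/122 120/123 121/124 124/119
260  65/166  39/185  30/185  32/182  32/185  35/184  32/184  34/185  32/182  33/168  61/141 110/121 123/118 123/122 123/120 121/122 120/121 117/122
261  70/153  47/172  41/179  38/179  34/179  34/179  33/177  33/178  37/178  37/159  75/130 113/120 128/118 124/119 125/122 122/121 121/122 122/121
262  97/121  78/141  78/157  57/166  44/169  35/169  35/170  36/165  40/173  45/157  82/122 120/113 128/120 121/122 120/121 123/120 123/120 122/121
263 134/105 127/114 119/135  80/159  41/175  34/179  34/179  35/181  35/188  43/174  66/127 123/108 121/118 125/120 123/122 121/120 122/121 121/122
264 145/ 97 151/105 139/127  84/155  42/171  33/183  33/184  34/188  35/194  35/180  61/138 108/118 121/118 123/120 122/121 121/124 124/121 117/122
265 144/103 150/114 147/137  99/160  49/172  34/180  34/185  33/
[... 2139 characters left out ...]
 120/113 123/120
280 144/147 148/167 150/172 152/176 146/180 151/174 149/170 151/164 148/160 153/158 156/159 147/163 154/166 153/165 145/165 138/137 123/110 120/117
281 152/168 151/177 150/177 153/175 150/173 155/174 156/170 155/165 151/162 150/155 150/155 151/159 150/168 152/170 151/169 138/146 116/114 124/115
282 154/174 150/175 155/176 151/174 149/173 153/170 151/171 150/163 146/159 148/155 149/161 152/166 151/171 153/173 150/172 144/150 113/108 123/116
0.0775 [186.51993014 276.90145186] 0.5183868632357223 px/mm
0.0715 [186.06948097 274.69762977] 0.5203658208087744 px/mm
0.0665 [185.69146658 272.84819484] 0.5220270601048196 px/mm
0.0315 [182.97614246 259.56347463] 0.5339740317841433 px/mm
```

Blade is ~3 px ≈ 5.8 mm wide here (5.5 expected if its x axis is along −0.50 rad, 10.4 otherwise), so blade direction ≈ yaw mod π. Slot should be in world [−0.83, 0.87]; I'll go to the collar at yaw ≈3.95 and sweep clockwise under light push.

Request:
arm_command:
  increments:
    - {"slide":[-0.002,0.05,0],"yaw":0.16,"gripper":0}
    - {"slide":[-0.005,0.11,0],"yaw":0.32,"gripper":0}
    - {"slide":[-0.008,0.17,0],"yaw":0.48,"gripper":0}
    - {"slide":[-0.011,0.23,0],"yaw":0.65,"gripper":0}
    - {"slide":[-0.014,0.29,0],"yaw":0.81,"gripper":0}
    - {"slide":[-0.017,0.35,0],"yaw":0.97,"gripper":0}
    - {"slide":[-0.02,0.41,0],"yaw":1.14,"gripper":0}
    - {"slide":[-0.02,0.469,0],"yaw":1.31,"gripper":0}

```text
time_s: 5.9
ee_pos: [0.4991, 0.1736, 0.2047]
eef_rot: [3.141, -0.001, -2.33]
force: [1.5, 0.1, -0.0]
grip_width: 0.018
```

Request:
arm_command:
  increments:
    - {"slide":[0,0,0],"yaw":0,"gripper":0}
    - {"slide":[0,0,-0.01],"yaw":0,"gripper":0}
    - {"slide":[0,0,-0.02],"yaw":0,"gripper":0}
    - {"slide":[0,0,-0.02],"yaw":0,"gripper":0}
    - {"slide":[0,0,-0.02],"yaw":0,"gripper":0}

```text
time_s: 6.52
ee_pos: [0.5, 0.1712, 0.1855]
eef_rot: [-3.141, 0.0, -2.336]
force: [-0.4, -0.2, 0.4]
grip_width: 0.0181
```

```bash
python3 - <<'E'
from h import *
o=readout.get_obs();print(o['ee_pos'],o['eef_rot'],o['qpos'],o['force'],o['grip_width'])
tip=o['ee_pos']-[0,0,.0775]
b=shot('scene');t=shot('top')
pp=[]
for c in(b,t):
    p=proj(c,tip).astype(int); print(proj(c,tip),proj(c,[.4995,.1718,.076])); pp.append(cv2.resize(c[0][p[1]-40:p[1]+35,p[0]-50:p[0]+50],(400,300),interpolation=3))
save(np.hstack(pp),'pics/over.png')
E
```

```text
[0.49996286 0.17116594 0.18554956] [-3.14148222e+00  9.26086197e-05 -2.33649611e+00] [ 2.60559414e-01  2.69176275e-01  1.60793887e+00 -4.87615213e-05
  1.26434109e+00 -2.11531875e+00] [-0.43348023 -0.17610525  0.40844337] 0.01807226080346307
[366.2816134  208.98835492] [365.36337836 219.29944936]
[256.88950984 261.29671262] [258.09744073 262.91658086]
```

View pics/over.png

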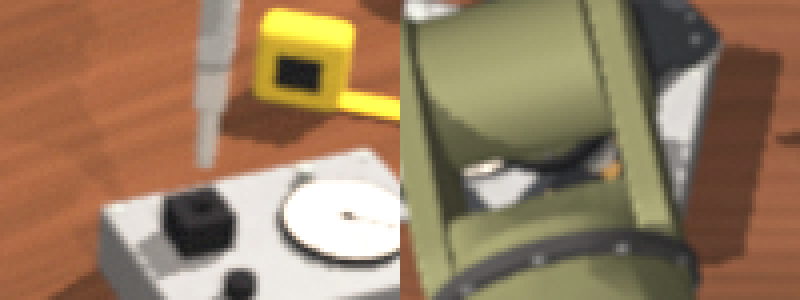

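Tip sits above the collar hole (tip at crop (205,165), hole (203,203), same column). Descending into the bore, well short of the face.

Request:
arm_command:
  increments:
    - {"slide":[0,0,-0.01],"yaw":0,"gripper":0}
    - {"slide":[0,0,-0.02],"yaw":0,"gripper":0}
    - {"slide":[0,0,-0.028],"yaw":0,"gripper":0}
    - {"slide":[0,0,-0.032],"yaw":0,"gripper":0}
    - {"slide":[0,0,-0.035],"yaw":0,"gripper":0}
    - {"slide":[0,0,-0.037],"yaw":0,"gripper":0}
    - {"slide":[0,0,-0.037],"yaw":0,"gripper":0}

```text
time_s: 7.5
ee_pos: [0.4998, 0.1717, 0.1484]
eef_rot: [-3.142, 0.0, -2.335]
force: [0.6, -0.0, 0.0]
grip_width: 0.0176
```

Request:
arm_command:
  increments:
    - {"slide":[0,0,-0.002],"yaw":0,"gripper":0}
    - {"slide":[0,0,-0.004],"yaw":0,"gripper":0}
    - {"slide":[0,0,-0.005],"yaw":0,"gripper":0}
    - {"slide":[0,0,-0.006],"yaw":0,"gripper":0}
    - {"slide":[0,0,-0.007],"yaw":0,"gripper":0}
    - {"slide":[0,0,-0.007],"yaw":0,"gripper":0}
    - {"slide":[0,0,-0.007],"yaw":0,"gripper":0}

```text
time_s: 8.38
ee_pos: [0.4994, 0.172, 0.1412]
eef_rot: [3.141, -0.0, -2.335]
force: [-3.3, 2.8, 2.7]
grip_width: 0.0179
```

Request:
arm_command:
  increments:
    - {"slide":[0,0,-0.0005],"yaw":0,"gripper":0}
    - {"slide":[0,0,-0.001],"yaw":0,"gripper":0}
    - {"slide":[0,0,-0.001],"yaw":0,"gripper":0}

```text
time_s: 8.75
ee_pos: [0.4993, 0.1721, 0.1403]
eef_rot: [3.14, -0.0, -2.335]
force: [-4.2, 3.7, 2.4]
grip_width: 0.018
```

Request:
arm_command:
  increments:
    - {"slide":[-0.0008,0.0008,0],"yaw":0,"gripper":0}
    - {"slide":[-0.0008,0.0008,0],"yaw":0,"gripper":0}
    - {"slide":[-0.0008,0.0008,0],"yaw":0,"gripper":0}

```text
time_s: 9.12
ee_pos: [0.499, 0.1724, 0.1403]
eef_rot: [-3.141, -0.0, -2.335]
force: [0.0, 0.1, -1.0]
grip_width: 0.018
```

Request:
arm_command:
  increments:
    - {"slide":[0,0,-0.0005],"yaw":0,"gripper":0}
    - {"slide":[0,0,-0.001],"yaw":0,"gripper":0}
    - {"slide":[0,0,-0.001],"yaw":0,"gripper":0}

```text
time_s: 9.5
ee_pos: [0.499, 0.1725, 0.1394]
eef_rot: [-3.141, 0.0, -2.335]
force: [-0.7, -0.1, -0.8]
grip_width: 0.0178
```

Request:
arm_command:
  increments:
    - {"slide":[0,0,-0.0005],"yaw":0,"gripper":0}
    - {"slide":[0,0,-0.0005],"yaw":0,"gripper":0}
    - {"slide":[0,0,-0.0005],"yaw":0,"gripper":0}

```text
time_s: 9.88
ee_pos: [0.499, 0.1725, 0.139]
eef_rot: [-3.142, 0.0, -2.335]
force: [0.3, -0.2, 0.7]
grip_width: 0.0178
```

Request:
arm_command:
  increments:
    - {"slide":[0,0,-0.0005],"yaw":0,"gripper":0}
    - {"slide":[0,0,-0.0005],"yaw":0,"gripper":0}
    - {"slide":[0,0,-0.0005],"yaw":0,"gripper":0}

```text
time_s: 10.25
ee_pos: [0.499, 0.1725, 0.1385]
eef_rot: [-3.141, 0.0, -2.335]
force: [-0.2, -0.2, 1.6]
grip_width: 0.0179
```

```bash
python3 - <<'E'
from h import *
for i in range(4):
    o=readout.get_obs();print(o['ee_pos'],o['force'],o['moment']); imaging.camera('top')
E
```

```text
[0.49901382 0.17251223 0.13849671] [-0.20928504 -0.18454822  1.61585649] [0.07130598 0.16403109 0.00886688]
[0.49899603 0.1725382  0.13848201] [-0.00411429  0.3659184   2.26299966] [ 0.04626798  0.1230352  -0.05764869]
[0.49899351 0.17251258 0.13846517] [ 0.16308524 -0.00800087  1.331291  ] [ 0.10767117  0.15025307 -0.00903707]
[0.49900077 0.17254041 0.13848745] [-0.38310627 -0.29690656  2.48472495] [0.03688197 0.08234667 0.0071864 ]
```

Request:
arm_command:
  increments:
    - {"slide":[0,0,-0.0005],"yaw":0,"gripper":0}
    - {"slide":[0,0,-0.0005],"yaw":0,"gripper":0}

```text
time_s: 10.7
ee_pos: [0.499, 0.1725, 0.138]
eef_rot: [-3.142, 0.0, -2.335]
force: [-0.9, 0.7, 2.2]
grip_width: 0.018
```

```bash
cat > f.py <<'E'
from h import *
L=[]
for i in range(5):
    o=readout.get_obs();L.append(np.r_[o['ee_pos'],o['eef_rot'][2],o['force']]); imaging.camera('top')
print(np.round(np.mean(L,0),4),o['time_s'])
E
python3 f.py
```

```text
[ 0.499   0.1725  0.138  -2.3354 -0.6543  0.2535  1.9454] 10.9
```

Request:
arm_command:
  increments:
    - {"slide":[0,0,-0.0005],"yaw":0,"gripper":0}
    - {"slide":[0,0,-0.0005],"yaw":0,"gripper":0}

```text
time_s: 11.2
ee_pos: [0.499, 0.1725, 0.1375]
eef_rot: [-3.142, 0.0, -2.335]
force: [-0.5, -0.1, 2.7]
grip_width: 0.0181
```

```bash
python3 f.py
```

```text
[ 0.499   0.1725  0.1375 -2.3354 -0.4219 -0.1777  2.5057] 11.4
```

Request:
arm_command:
  increments:
    - {"slide":[0,0,0],"yaw":-0.1,"gripper":0}
    - {"slide":[0,0,0],"yaw":-0.2,"gripper":0}
    - {"slide":[0,0,0],"yaw":-0.3,"gripper":0}
    - {"slide":[0,0,0],"yaw":-0.4,"gripper":0}

```text
time_s: 11.95
ee_pos: [0.4988, 0.1725, 0.1371]
eef_rot: [3.141, -0.001, -2.739]
force: [-0.6, -0.4, 0.6]
grip_width: 0.0183
```

```bash
python3 f.py
```

```text
[ 0.4988  0.1725  0.1371 -2.7371 -0.2167  0.7966 -0.074 ] 12.15
```

Push vanished: the blade has found the slot. Going deeper carefully.

Request:
arm_command:
  increments:
    - {"slide":[0,0,-0.0005],"yaw":0,"gripper":0}
    - {"slide":[0,0,-0.001],"yaw":0,"gripper":0}
    - {"slide":[0,0,-0.001],"yaw":0,"gripper":0}

```text
time_s: 12.58
ee_pos: [0.4989, 0.1726, 0.1364]
eef_rot: [3.142, -0.0, -2.735]
force: [0.4, 1.1, 0.6]
grip_width: 0.0177
```

```bash
python3 f.py
```

```text
[ 0.4989  0.1726  0.1364 -2.7352 -0.4965  1.3359  0.2254] 12.775
```

Request:
arm_command:
  increments:
    - {"slide":[0,0,-0.0005],"yaw":0,"gripper":0}
    - {"slide":[0,0,-0.001],"yaw":0,"gripper":0}
    - {"slide":[0,0,-0.0015],"yaw":0,"gripper":0}
    - {"slide":[0,0,-0.0015],"yaw":0,"gripper":0}

```text
time_s: 13.32
ee_pos: [0.499, 0.1725, 0.1349]
eef_rot: [3.142, -0.0, -2.735]
force: [0.3, 0.3, -0.0]
grip_width: 0.0181
```

```bash
python3 f.py
```

```text
[ 0.499   0.1725  0.1349 -2.7354 -0.3566  1.0948 -0.0376] 13.525
```

Request:
arm_command:
  increments:
    - {"slide":[0,0,-0.0005],"yaw":0,"gripper":0}
    - {"slide":[0,0,-0.001],"yaw":0,"gripper":0}
    - {"slide":[0,0,-0.0013],"yaw":0,"gripper":0}
    - {"slide":[0,0,-0.0013],"yaw":0,"gripper":0}

```text
time_s: 14.08
ee_pos: [0.499, 0.1725, 0.1337]
eef_rot: [-3.142, 0.0, -2.735]
force: [-1.7, 1.7, 2.3]
grip_width: 0.018
```

```bash
python3 f.py
```

```text
[ 0.499   0.1725  0.1337 -2.7354 -1.1404  1.8084  2.1672] 14.275
```

Floor touched (2.2 N, ~0.3 mm sunk): tip is at slot_floor depth. Backing off 0.5 mm and measuring the needle.

Request:
arm_command:
  increments:
    - {"slide":[0,0,0.0005],"yaw":0,"gripper":0}
    - {"slide":[0,0,0.0005],"yaw":0,"gripper":0}

```text
time_s: 14.58
ee_pos: [0.4989, 0.1725, 0.1341]
eef_rot: [-3.142, -0.0, -2.735]
force: [-0.3, 2.2, 1.7]
grip_width: 0.0181
```

```bash
cat > nd.py <<'E'
from meter import *
def ang(I,hub,name):
    im=rectify(I)
    for r in((60,100),(100,130)):
        A,v=polar(im,hub,*r,lo=-1.2,hi=1.6,step=.01)
        base=np.median(v); k=np.argmin(v); w=np.clip(base-v,0,None); s=slice(max(0,k-20),k+21); print(name,r,'min',round(A[k],2),round(v[k]),'centroid',round((A[s]*w[s]).sum()/w[s].sum(),3))
    return im
if __name__=='__main__':
    ang(T,(200,193),'T0'); ang(S,(192,212),'S0')
    print(readout.get_obs()['force'])
    s=shot('scene'); t=shot('top'); a=ang(s,(192,212),'S'); b=ang(t,(200,193),'T')
    f=lambda im:np.clip((im.min(2).astype(float)-215)*6.4,0,255).astype(np.uint8)
    cv2.imwrite('pics/now%d.png'%(s[0].sum()%10000),np.hstack([f(b),f(a)])); import os; os.system('ls -t pics|head -1')
E
python3 nd.py
```

```text
now2200.png
T0 (60, 100) min 0.82 211 centroid 0.825
T0 (100, 130) min 0.81 220 centroid 0.815
S0 (60, 100) min 0.84 238 centroid 0.838
S0 (100, 130) min 0.83 232 centroid 0.82
[-0.28998027  2.21988512  1.73682555]
S (60, 100) min 0.84 240 centroid 0.839
S (100, 130) min 0.83 235 centroid 0.821
T (60, 100) min 1.59 71 centroid 1.497
T (100, 130) min 1.19 72 centroid 1.195
```

```bash
python3 - <<'E'
from meter import *
for I,h,n in((T,(200,193),'T'),(S,(192,212),'S')):
    im=rectify(I)
    for r in((60,90),(80,110),(100,125)):
        A,v=polar(im,h,*r,lo=-.45,hi=.3,step=.01); w=np.clip(np.percentile(v,80)-.4-v,0,None); print(n,r,round((A*w).sum()/w.sum(),3),round(np.median(v),1),round(v.min(),1),A[w>0][[0,-1]])
E
```

```text
T (60, 90) -0.098 253.8 252.6 [-0.26  0.06]
T (80, 110) -0.097 253.8 251.3 [-0.26  0.09]
T (100, 125) -0.112 253.8 251.0 [-0.27  0.05]
S (60, 90) -0.095 254.7 254.3 [-0.25  0.08]
S (80, 110) -0.119 254.7 253.9 [-0.28  0.06]
S (100, 125) -0.125 255.0 253.1 [-0.26  0.01]
```

Request:
arm_command:
  increments:
    - {"slide":[0,0,0],"yaw":-0.1,"gripper":0}
    - {"slide":[0,0,0],"yaw":-0.2,"gripper":0}
    - {"slide":[0,0,0],"yaw":-0.3,"gripper":0}
    - {"slide":[0,0,0],"yaw":-0.4,"gripper":0}
    - {"slide":[0,0,0],"yaw":-0.5,"gripper":0}
    - {"slide":[0,0,0],"yaw":-0.6,"gripper":0}
    - {"slide":[0,0,0],"yaw":-0.7,"gripper":0}
    - {"slide":[0,0,0],"yaw":-0.7,"gripper":0}

```text
time_s: 15.68
ee_pos: [0.4991, 0.1724, 0.1342]
eef_rot: [-3.142, 0.0, 2.848]
force: [-0.2, 0.7, 1.3]
grip_width: 0.0175
```

```bash
python3 f.py; python3 nd.py
```

```text
[0.4991 0.1724 0.1342 2.8496 0.0557 0.6553 1.4497] 15.875
now5224.png
T0 (60, 100) min 0.82 211 centroid 0.825
T0 (100, 130) min 0.81 220 centroid 0.815
S0 (60, 100) min 0.84 238 centroid 0.838
S0 (100, 130) min 0.83 232 centroid 0.82
[1.29374277 0.1380075  0.68783832]
S (60, 100) min 0.27 234 centroid 0.269
S (100, 130) min 0.24 232 centroid 0.24
T (60, 100) min 1.59 71 centroid 1.497
T (100, 130) min 1.18 72 centroid 1.188
```

Request:
arm_command:
  increments:
    - {"slide":[0,0,0],"yaw":-0.1,"gripper":0}
    - {"slide":[0,0,0],"yaw":-0.2,"gripper":0}
    - {"slide":[0,0,0],"yaw":-0.3,"gripper":0}
    - {"slide":[0,0,0],"yaw":-0.35,"gripper":0}
    - {"slide":[0,0,0],"yaw":-0.35,"gripper":0}
    - {"slide":[0,0,0],"yaw":-0.35,"gripper":0}

```text
time_s: 16.77
ee_pos: [0.499, 0.1724, 0.1341]
eef_rot: [-3.141, 0.0, 2.499]
force: [0.4, -1.4, 1.1]
grip_width: 0.0175
```

```bash
python3 f.py; python3 nd.py
```

```text
[ 0.499   0.1724  0.1341  2.4987  0.5843 -1.3684  1.4688] 16.975
now3047.png
T0 (60, 100) min 0.82 211 centroid 0.825
T0 (100, 130) min 0.81 220 centroid 0.815
S0 (60, 100) min 0.84 238 centroid 0.838
S0 (100, 130) min 0.83 232 centroid 0.82
[ 1.45877761 -1.64546032  1.04907468]
S (60, 100) min -0.12 223 centroid -0.12
S (100, 130) min -0.11 239 centroid -0.103
T (60, 100) min 1.59 70 centroid 1.497
T (100, 130) min 1.19 72 centroid 1.193
```

Needle ≈ −0.11 in the scene view (set hand −0.10…−0.12). Relaxing the blade slightly, lifting out, then a clear look at the meter from the top on the way.

Request:
arm_command:
  increments:
    - {"slide":[0,0,0],"yaw":0.07,"gripper":0}
    - {"slide":[0,0,0.002],"yaw":0.07,"gripper":0}
    - {"slide":[0,0,0.006],"yaw":0.07,"gripper":0}
    - {"slide":[0,0,0.015],"yaw":0.07,"gripper":0}
    - {"slide":[0,0,0.03],"yaw":0.07,"gripper":0}
    - {"slide":[0,0,0.05],"yaw":0.07,"gripper":0}
    - {"slide":[0,0,0.07],"yaw":0.14,"gripper":0}
    - {"slide":[0,0,0.07],"yaw":0.14,"gripper":0}

```text
time_s: 18.12
ee_pos: [0.4996, 0.1728, 0.2061]
eef_rot: [3.139, 0.002, 2.637]
force: [-0.4, 0.0, -0.8]
grip_width: 0.0181
```

Request:
arm_command:
  increments:
    - {"slide":[0.002,-0.05,0],"yaw":0,"gripper":0}
    - {"slide":[0.005,-0.11,0],"yaw":0,"gripper":0}
    - {"slide":[0.008,-0.17,0],"yaw":0,"gripper":0}
    - {"slide":[0.011,-0.23,0],"yaw":0,"gripper":0}
    - {"slide":[0.014,-0.29,0],"yaw":0,"gripper":0}
    - {"slide":[0.017,-0.35,0],"yaw":0,"gripper":0}
    - {"slide":[0.021,-0.41,0],"yaw":0,"gripper":0}
    - {"slide":[0.021,-0.47,0],"yaw":0,"gripper":0}

```text
time_s: 19.12
ee_pos: [0.5197, -0.2993, 0.2035]
eef_rot: [3.141, -0.001, 2.636]
force: [0.6, 1.1, -0.6]
grip_width: 0.018
```

Request:
arm_command:
  increments:
    - {"slide":[0,0,0],"yaw":0,"gripper":0}
    - {"slide":[0,0,-0.01],"yaw":0,"gripper":0}
    - {"slide":[0,0,-0.03],"yaw":0,"gripper":0}
    - {"slide":[0,0,-0.05],"yaw":0,"gripper":0}
    - {"slide":[0,0,-0.05],"yaw":0,"gripper":0}
    - {"slide":[0,0,-0.05],"yaw":0,"gripper":0}

```text
time_s: 19.88
ee_pos: [0.5204, -0.2968, 0.1549]
eef_rot: [-3.142, 0.001, 2.639]
force: [0.7, 0.0, 0.1]
grip_width: 0.0182
```

```bash
python3 f.py; python3 nd.py
```

```text
[ 0.5203 -0.2972  0.155   2.6382  0.3088 -0.1067 -0.2283] 20.075
now7005.png
T0 (60, 100) min 0.82 211 centroid 0.825
T0 (100, 130) min 0.81 220 centroid 0.815
S0 (60, 100) min 0.84 238 centroid 0.838
S0 (100, 130) min 0.83 232 centroid 0.82
[-0.58117422 -0.15334388 -0.86112266]
S (60, 100) min -0.12 220 centroid -0.12
S (100, 130) min -0.1 236 centroid -0.1
T (60, 100) min -0.08 211 centroid -0.088
T (100, 130) min -0.09 214 centroid -0.088
```

Needle −0.088 (top) / −0.11 (scene) against set hand −0.10 / −0.115: on target within ~0.02 rad. Tool over its hole; lowering.

Request:
arm_command:
  increments:
    - {"slide":[0,0,-0.015],"yaw":0,"gripper":0}
    - {"slide":[0,0,-0.025],"yaw":0,"gripper":0}
    - {"slide":[0,0,-0.035],"yaw":0,"gripper":0}
    - {"slide":[0,0,-0.045],"yaw":0,"gripper":0}
    - {"slide":[0,0,-0.055],"yaw":0,"gripper":0}
    - {"slide":[0,0,-0.062],"yaw":0,"gripper":0}
    - {"slide":[0,0,-0.066],"yaw":0,"gripper":0}
    - {"slide":[0,0,-0.066],"yaw":0,"gripper":0}

```text
time_s: 21.22
ee_pos: [0.5197, -0.2977, 0.0875]
eef_rot: [-3.141, -0.0, 2.638]
force: [-1.9, -5.3, -2.5]
grip_width: 0.0178
```

Request:
arm_command:
  increments:
    - {"slide":[-0.0003,-0.0008,0],"yaw":0,"gripper":0}
    - {"slide":[-0.0003,-0.0008,-0.0005],"yaw":0,"gripper":0}
    - {"slide":[-0.0003,-0.0008,-0.001],"yaw":0,"gripper":0}
    - {"slide":[-0.0003,-0.0008,-0.001],"yaw":0,"gripper":0}

```text
time_s: 21.72
ee_pos: [0.5197, -0.2981, 0.0871]
eef_rot: [3.141, -0.0, 2.638]
force: [-0.3, 0.5, -0.2]
grip_width: 0.018
```

Request:
arm_command:
  increments:
    - {"slide":[0,0,0],"yaw":0,"gripper":0.45}
    - {"slide":[0,0,0],"yaw":0,"gripper":0.45}
    - {"slide":[0,0,0],"yaw":0,"gripper":0.45}
    - {"slide":[0,0,0.03],"yaw":0,"gripper":0.45}
    - {"slide":[0,0,0.07],"yaw":0,"gripper":0.45}
    - {"slide":[0,0,0.12],"yaw":0,"gripper":0.45}
    - {"slide":[-0.05,0.03,0.15],"yaw":0,"gripper":0.45}
    - {"slide":[-0.08,0.08,0.15],"yaw":0,"gripper":0.45}

```text
time_s: 22.72
ee_pos: [0.4388, -0.2184, 0.2389]
eef_rot: [-3.141, 0.003, 2.636]
force: [0.7, 0.4, 0.1]
grip_width: 0.0423
```

Request:
arm_command:
  increments:
    - {"slide":[-0.03,0.05,0],"yaw":0,"gripper":0.45}
    - {"slide":[-0.06,0.1,0],"yaw":0,"gripper":0.45}
    - {"slide":[-0.09,0.15,0],"yaw":0,"gripper":0.45}
    - {"slide":[-0.09,0.15,0],"yaw":0,"gripper":0.45}

```text
time_s: 23.22
ee_pos: [0.3486, -0.0664, 0.2378]
eef_rot: [3.141, 0.002, 2.641]
force: [0.2, -0.6, -0.0]
grip_width: 0.0424
```

```bash
python3 nd.py | tail -4; python3 - <<'E'
from h import *
o=readout.get_obs(); print(o['time_s'],o['ee_pos'],o['grip_width'],o['force'])
T=shot('top');S=shot('scene'); hT=cv2.cvtColor(T[0],cv2.COLOR_RGB2HSV);hS=cv2.cvtColor(S[0],cv2.COLOR_RGB2HSV)
m=(hT[...,1]<90)&(hT[...,2]>=241); ys,xs=np.nonzero(m[243:260,444:458]); pT=np.array([xs.mean()+444,ys.mean()+243])
m=(hS[...,1]<90)&(hS[...,2]>=235); ys,xs=np.nonzero(m[272:284,178:194]); pS=np.array([xs.mean()+178,ys.mean()+272])
P=[c[1]@np.c_[c[2],c[3]] for c in(T,S)]; X=cv2.triangulatePoints(*P,pT.reshape(2,1),pS.reshape(2,1)).ravel(); print(pT,pS,X[:3]/X[3])
f=lambda c,x,y,w,h:cv2.resize(c[0][y:y+h,x:x+w],(400,300),interpolation=3)
save(np.vstack([np.hstack([f(T,375,190,128,96),f(S,130,225,160,120)]),np.hstack([f(T,190,210,104,78),f(S,335,195,104,78)])]),'pics/end.png')
E
```

```text
S (60, 100) min -0.12 218 centroid -0.12
S (100, 130) min -0.1 234 centroid -0.1
T (60, 100) min -0.08 213 centroid -0.088
T (100, 130) min -0.09 217 centroid -0.086
23.325 [ 0.3499389  -0.06826142  0.23758738] 0.042313702341817035 [-0.22988013 -0.29193589  0.13640359]
[449.89393939 251.48484848] [187.18181818 279.18181818] [ 0.52098595 -0.29693982  0.12148121]
```

View pics/end.png

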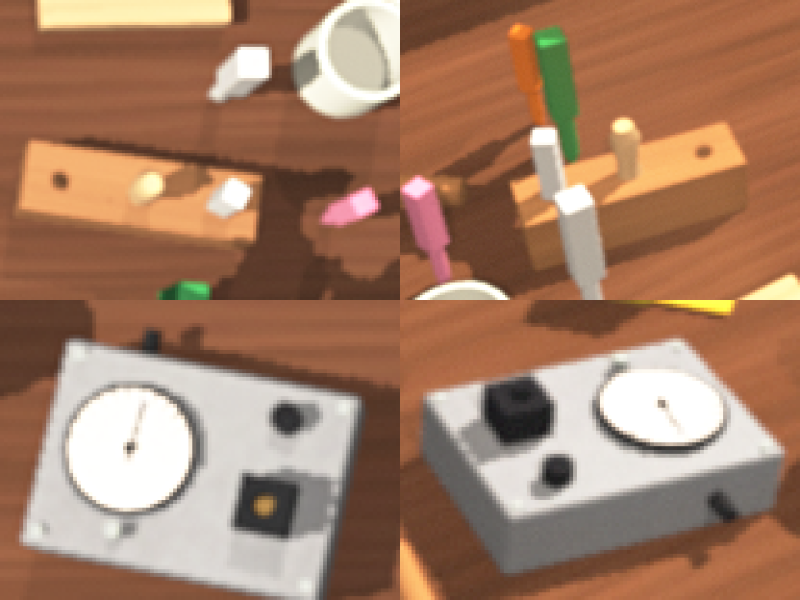

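The tool stands upright in its hole (crop (232,195)/(548,165), 0.9 mm from its start, top at z 0.1215), the needle points along the set hand's direction, and the bystanders in the crop look unmoved.

```bash
python3 -c "
from h import *
print(job.hand_in())"
```

```text
the job is handed in; nothing more can be done
None
```

I took the small white tool out of the block and found the slot by turning it clockwise under about 2.5 N. I seated the blade to the slot floor with about 2.2 N, then turned the screw about 0.92 rad clockwise. The tool went back into its own hole, and I handed the job in at about 23 s.

**Last checks:**
- **Needle:** it reads −0.088 rad from the top camera and about −0.11 from the scene camera. The set hand reads about −0.10 and −0.115. The gap is about 0.02 rad, against the 0.1 allowed. The set hand is nearly washed out in the pictures, so its angle rests on a faint contrast, though both cameras agree.
- **Tool:** the top of the handle is about 0.9 mm from where it started, at height 0.1215 m (0.1216 m at the start). It stands upright and released, with the gripper clear.
- **Forces:** the highest readings I saw were about 2.7 N of push on the screw and about 5.6 N sideways in the collar.
- **Bystanders:** those visible in the last picture look unmoved; I did not measure them one by one.

Two early move calls were refused because their rows lacked fields; nothing moved, and I sent them again.

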